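# Step a drill template under a sprung pointer

### The job

Check the drill template on the sliding stage (it has a black handle to slide it by): bring its dimples under the fixed sprung pointer so that the pointer clicks fully down into all three of the L in turn, first the end of the L nearest the handle, then the elbow, then the far end, and let the template rest still for a moment in each. Leave the pointer settled in the last dimple and let go. Do not touch the pointer, and do not shift the things lying around.

Things in the scene. Friction and masses are not known exactly. Their poses are not given: they have to be found in the camera images.
- stage: fixed base of a small x-y slide stage, an aluminium plate 12 mm thick on 3 mm feet, spanning x -115 to +155 mm, y -120 to +120 mm about its origin, which is at its underside, 3 mm above the table, under the pointer's nominal place. Its x axis runs from the handle side to the post (22 mm thick, to 128 mm above the table, at x = +138 mm), y to the left of that; turned up to 0.35 rad
- saddle (a joint): position (m, -0.046 to 0.046) of the lower slide along the stage's x, positive towards the post; it carries the upper slide and the steel template; about 0.7 N of slide friction
- template (a joint): position (m, -0.056 to 0.056) of the steel template on the upper slide along the stage's y, positive to +y; about 0.7 N of slide friction. With both slides at 0 the template's centre (130 x 140 mm plate, top face 49 mm above the table) is over the stage's origin
- handle (a point): middle of the top face of the handle, a black upright block with flat sides, 40 mm long (stage x) x 26 mm wide (stage y), 45 to 91 mm above the table, fixed to the template 120 mm from its centre towards -x. Grip it across its 26 mm from above, fingertips no lower than 49 mm
- dimple_1 (a point): first dimple: round blind hole in the template's top face, 16 mm across, 8 mm deep, at (-30, +40) mm from the template's centre: the end of the L nearest the handle. Point at the centre of its mouth
- dimple_2 (a point): second dimple, same size, at (+30, +40) mm from the template's centre: the elbow of the L. In any dimple: once the nose is within about 3 mm of the centre it pulls a freed template home; pushing the template out again takes about 15 N, felt at the handle
- dimple_3 (a point): third dimple, same size, at (+30, -40) mm from the template's centre: the far end of the L
- pointer (a joint): drop (m) of the sprung pointer, an upright steel plunger with a round nose 20 mm across, pressed down with about 8 N: 0 while riding on the template's top face, 0.004 fully settled in a dimple. Top 135 mm above the table. Its bracket was clamped to the post by hand: it stands up to 5 mm in x and 5 mm in y off the point above the stage's origin, differently each time, and stays there
- putty_tin: bystander: round grey tin, 54 mm across, 26 mm high; origin at the centre of its underside
- glue_tube: bystander: small white glue tube lying flat, 21x79x14 mm; origin at the centre of its underside
- side_cutters: bystander: side cutters lying flat, 126x43x12 mm; origin at the centre of its underside
- sanding_stick: bystander: flat dark sanding stick, 150x20x5 mm, lying; origin at the centre of its underside
- glue_bottle: bystander: white bottle with a nozzle, 36 mm across, 102 mm high, upright; origin at the centre of its underside

How it is judged:
On the way, in this order (a step that is already met when the one before it is completed fails the run):
1. the pointer is settled in the dimple nearest the handle, the template still (value of joint pointer above 0.0025 m and value of joint saddle between 0.016 and 0.044 m and value of joint template between -0.054 and -0.026 m and velocity of joint saddle between -0.012 and 0.012 m/s and velocity of joint template between -0.012 and 0.012 m/s), for 0.3 s.
2. the pointer is settled in the dimple at the elbow of the L, the template still (value of joint pointer above 0.0025 m and value of joint saddle between -0.044 and -0.016 m and value of joint template between -0.054 and -0.026 m and velocity of joint saddle between -0.012 and 0.012 m/s and velocity of joint template between -0.012 and 0.012 m/s), for 0.3 s.
3. the pointer is settled in the dimple at the far end of the L, the template still (value of joint pointer above 0.0025 m and value of joint saddle between -0.044 and -0.016 m and value of joint template between 0.026 and 0.054 m and velocity of joint saddle between -0.012 and 0.012 m/s and velocity of joint template between -0.012 and 0.012 m/s), for 0.3 s.
At the end, for the whole second after the job is handed in: The pointer has dropped at least 2.5 mm of its 4 mm into the third dimple (slides within 14 mm of that dimple's nominal place), the template is still (under 5 mm/s), and the robot has let go of the stage (value of joint pointer above 0.0025 m and value of joint saddle between -0.044 and -0.016 m and value of joint template between 0.026 and 0.054 m and velocity of joint saddle between -0.005 and 0.005 m/s and velocity of joint template between -0.005 and 0.005 m/s and contact force between the arm and stage below 0.1 N); the robot touches nothing.
It fails at once if the robot touches the pointer (contact force between the arm and pointer above 0.5 N).
It fails at once if one of the things lying around is shifted more than 20 mm (distance of any of putty_tin, glue_tube, side_cutters, sanding_stick, glue_bottle from where it was at the start of the episode above 0.02 m).
It also fails if it takes over 61 s, if anything falls off the work surface, if the arm or the gripper's body presses on something with over 40 N, if the wrist force passes 120 N, or if a joint passes its speed limit or range.

### The arm

A 7-joint arm with a two-finger parallel gripper is mounted at the origin on a cart in front of the work surface, level with it; the furniture and walls round the work are solid. World frame = base frame: x ahead of the robot, y to its left, z up, the work surface at z = 0. Lengths are in m, angles in rad, forces in N, time in s.
With the tool pointing down it reaches from about 0.4 to 0.9 m from the base axis. Payload 5.6 kg.
Tool frame: the origin (TCP) lies between the finger pads; the fingertips stand ahead of it and the grasp point (between the pads) lies 8 mm behind it (arm.finger_overhang is the z of the fingertips in the tool frame, in m); z points along the fingers, y is the line along which they close (so a half turn about z gives the same grasp; the last joint's range is limited). The gripper opens to 92 mm and grips with 3 to 60 N. Pads are 20 mm wide; open, the fingers measure 128 mm over their backs; the gripper's body (75 mm by 189 mm) begins 69 mm behind the grasp point.
Start: joints at [1.288, 0.468, -0.012, 1.603, 0.006, 1.071, -0.056], TCP at [0.154, -0.631, 0.226] pointing down, gripper open.
Joint ranges: [-2.53, 2.53], [-0.31, 2.02], [-1.57, 1.55], [0.28, 2.44], [-1.29, 4.43], [0.15, 1.84], [-2.92, 2.92]. Speed limits (rad/s): [2.57, 2.57, 3.14, 3.14, 3.14, 3.14, 3.14].

### API

Orientations are given as a unit quaternion [x, y, z, w].
In Python, from rig import arm gives the robot as it stands.
- The arm moves only by the tool servo_tool, never from a script. Its argument "moves" is a list of rows, each a list of 3 entries, a list of its own where there are three numbers: the shift along the tool's x, y, z in m, then the turn about the tool's z in rad, then the opening, from -1 (shut) to 1 (fully open). In form: [[[dx, dy, dz], turn, claw], ...]. A call has exactly 5 rows; each row is the pose to reach, as a shift and turn from the pose commanded when the call began, along the tool's axes at that moment; what a row does not reach only later rows make up. A row lasts 1/12 s, in which the tool goes at most 41.7 mm and 7.16 degrees, less where a joint would pass 70% of its speed; a pose out of reach is approached as far as the arm can. A call with a gripper value outside its range is refused whole. The fingers move at their own pace and stop on an object; "newtons" is the grip in N (left out, the last holds). Time passes only in rows, so rows that repeat a pose let the fingers close, or fill a call up. It gives the time, the measured TCP pose, the force, the opening and the grip force at its end, in the units of the state.
- arm.state(): the state, without advancing time (a new reading comes with each control period).
- arm.capture(name): name is "scene" or "top" or "wrist"; returns a dict with "image" (384x512x3 uint8, blue, green, red), "z_map" (384x512 float32, m along the optical axis (not along the pixel's ray), 0 where there is no reading), "K" (3x3 intrinsics, pixels), "dist_coeffs" ([k1, k2, p1, p2, k3] as OpenCV has them; the pictures are not rectified), "rvec" (rotation vector, rad) and "tvec" (3), from world to camera coordinates, as OpenCV has them. Camera axes: x right, y down, z forward; pixel columns grow to the right and rows downward; lengths in m; the calibration is good to about 2 mm. A picture is of the moment at which its call begins.
- arm.job_done(): hands the job in; it is judged then, once.
Trained networks look in a picture, given as the dict that the camera call returned (one of the last four; its "shot" number tells which), for a name from the list of things; names that differ only in an ending like _2 or _b are one class to them, and where a whole thing is asked for, a point or a joint stands for the part that bears it (a point fixed in the world has none). Each returns a list of dicts, best first, with "conf" (0 to 1); they miss things now and then, are a little off and sometimes report something else, mostly with a low value. They report only what shows in the picture. A call takes as long as a camera call.
- arm.look_for(picture, query): "extent" ([centre column, centre row, width, height] in pixels, round what is visible of it).
- arm.spot_point(picture, query): "position" ([column, row] in pixels: a listed point, or the origin of a listed thing).
The state is a dict: "clock": time; "q": joint angles; "dq": joint speeds; "joint_torque": joint torques, N m; "ee_pos": TCP position; "tool_rot": TCP orientation; "ft_force": force on the tool from outside, world axes, zero at the start; "torque": the same for the moment, N m; "grip_width": opening from 0.0 (shut) to 1.0 (fully open); "gripper_force": force on a finger pad.
Only numpy, scipy, OpenCV 4.12 (cv2) and the standard library are available. Lean on these libraries where they do the work, as an engineer would, in place of code of your own. Each camera call takes 0.05 s, during which the arm holds its last target. There are 200 camera calls.

## Working session

There is one attempt and no reset: what is moved stays moved. The work goes in short steps, Python scripts to look and compute and a tool call to move; the robot and the scene stay as the last step left them, time stands still between calls to the robot, and variables do not carry over. Pictures are saved under pics/ and viewed, at most 10 in all, crops included, and the job is handed in when it is done.

Besides the shell and the picture viewer there is one more tool, called after "Request:" by a JSON object that holds its "fn" and its "kwargs", one argument or row to a line. servo_tool: Moves the arm, as the interface text tells. Its arguments: {"type":"object","properties":{"moves":{"type":"array","items":{"type":"array"}},"newtons":{"type":"number"}},"required":["moves"]}

```bash
ls; mkdir -p pics; cat > h.py <<'E'
import numpy as np, cv2
from rig import arm
from scipy.spatial.transform import Rotation as R
def px2w(p,uv,z=None):
    """pixel -> world; on plane z if given, else through z_map"""
    n=cv2.undistortPoints(np.array([[uv]],float),np.array(p["K"]),np.array(p["dist_coeffs"]))[0,0]
    Rm=cv2.Rodrigues(np.array(p["rvec"],float))[0]; t=np.array(p["tvec"],float).ravel()
    d=np.array([n[0],n[1],1.]); c=-Rm.T@t; w=Rm.T@d
    s=(z-c[2])/w[2] if z is not None else p["z_map"][int(round(uv[1])),int(round(uv[0]))]
    return c+s*w
E
python3 - <<'E'
from h import *
s=arm.state(); print(s, arm.finger_overhang)
Z={"handle":.091,"dimple_1":.049,"pointer":.135,"stage":.003,"putty_tin":0,"glue_bottle":0,"side_cutters":0,"glue_tube":0,"sanding_stick":0}
for n in("scene","top"):
    p=arm.capture(n); cv2.imwrite(f"pics/{n}0.png",p["image"])
    for q,z in Z.items():
        for r in arm.spot_point(p,q)[:3]: print(n,q,round(r["conf"],2),np.round(r["position"],1),px2w(p,r["position"],z).round(4))
E
```

```text
pics
{'clock': 0.0, 'q': array([ 1.28801133,  0.46841812, -0.01161254,  1.60357889,  0.00600985,
        1.07137177, -0.05628679]), 'dq': array([-5.14358893e-05, -1.66943836e-03, -5.61141977e-04, -6.57130577e-04,
        1.30186201e-03,  1.34214980e-03, -8.73428204e-04]), 'joint_torque': array([ 3.77710842e-05, -5.20555043e+01, -1.32640911e-02, -2.43742293e+01,
       -5.68629114e-02,  1.72506936e-02,  1.85757667e-04]), 'ee_pos': array([ 0.15418062, -0.63089593,  0.22463227]), 'tool_rot': array([ 9.92823371e-01,  1.19586773e-01, -1.66418630e-04, -8.54781399e-04]), 'ft_force': array([-0.23265393,  1.05906897, -0.3137036 ]), 'torque': array([-0.04930227,  0.02377949,  0.04374242]), 'gripper_force': 0.0, 'grip_width': 0.9985436406058583} 0.011
scene handle 0.56 [262.7 211.6] [0.4943 0.1784 0.091 ]
scene dimple_1 0.92 [230.4 218.6] [0.5841 0.23   0.049 ]
scene dimple_1 0.76 [225.1 198. ] [0.6592 0.1647 0.049 ]
scene dimple_1 0.6 [214.8 214.6] [0.6364 0.2454 0.049 ]Traceback (most recent call last):
  File "<stdin>", line 7, in <module>
ValueError: it knows: dimple, glue_bottle, glue_tube, handle, putty_tin, sanding_stick, side_cutters, stage
```

```bash
python3 - <<'E'
from h import *
Z={"handle":.091,"dimple_1":.049,"stage":.003,"putty_tin":0,"glue_bottle":0,"side_cutters":0,"glue_tube":0,"sanding_stick":0}
for n in("scene","top"):
    p=arm.capture(n); cv2.imwrite(f"pics/{n}0.png",p["image"])
    np.savez(f"{n}.npz",**{k:np.array(v) for k,v in p.items()})
    for q,z in Z.items():
        for r in arm.spot_point(p,q)[:3]: print(n,q,round(r["conf"],2),np.round(r["position"],1),px2w(p,r["position"],z).round(4))
E
```

```text
scene handle 0.93 [264.6 211.8] [0.489  0.1757 0.091 ]
scene dimple_1 0.9 [224.9 200.7] [0.6513 0.1754 0.049 ]
scene dimple_1 0.75 [231.8 219.7] [0.5774 0.2312 0.049 ]
scene dimple_1 0.66 [216.1 216.4] [0.6277 0.2492 0.049 ]
scene stage 0.83 [228.8 218.7] [0.6176 0.2    0.003 ]
scene putty_tin 0.66 [292.2 206.4] [ 0.4769  0.0222 -0.    ]
scene glue_bottle 0.76 [170.8 290.2] [0.577  0.5128 0.    ]
scene side_cutters 0.53 [320.8 158.7] [ 0.5287 -0.2789 -0.    ]
scene side_cutters 0.29 [265.9 195.9] [0.5824 0.0312 0.    ]
scene glue_tube 0.44 [268.2 197.3] [0.5715 0.0325 0.    ]
scene sanding_stick 0.61 [256.3 285.5] [0.389  0.3591 0.    ]
top handle 0.66 [228.1 215. ] [0.4987 0.1737 0.091 ]
top dimple_1 0.95 [208.7 191.5] [0.5699 0.2296 0.049 ]
top dimple_1 0.6 [204.7 169.6] [0.6331 0.2405 0.049 ]
top dimple_1 0.57 [230.  160.7] [0.6575 0.1681 0.049 ]
top stage 0.63 [215.9 185.3] [0.594 0.212 0.003]
top putty_tin 0.49 [287.4 218.8] [0.4921 0.005  0.    ]
top putty_tin 0.38 [169.8 247.7] [0.414 0.348 0.   ]
top glue_bottle 0.72 [114.8 193.8] [0.5747 0.512  0.    ]
top glue_tube 0.56 [282.6 188.4] [0.5816 0.0165 0.    ]
top sanding_stick 0.6 [170.3 250.3] [0.4065 0.3465 0.    ]
```

View pics/top0.png

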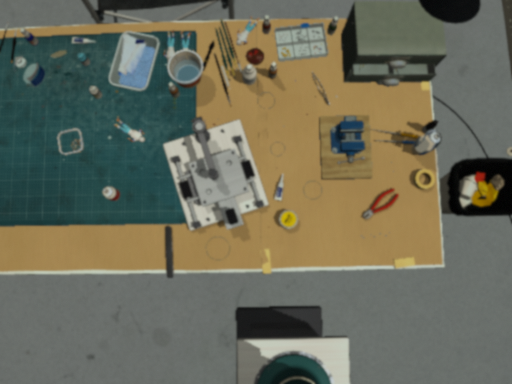

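View pics/scene0.png

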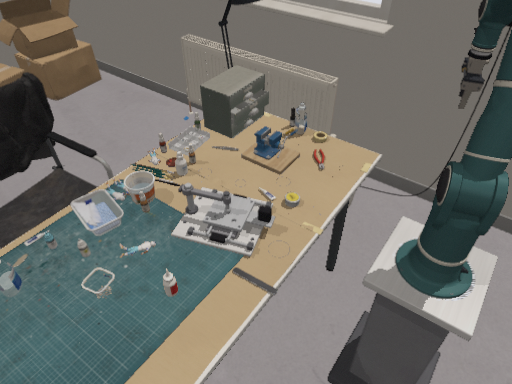

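```bash
cat >> h.py <<'E'
def cloud(p):
    h,w=p["z_map"].shape; u,v=np.meshgrid(np.arange(w),np.arange(h))
    uv=np.stack([u,v],-1).reshape(-1,1,2).astype(float)
    n=cv2.undistortPoints(uv,np.array(p["K"]),np.array(p["dist_coeffs"]))[:,0]
    z=p["z_map"].reshape(-1); P=np.c_[n,np.ones(len(n))]*z[:,None]
    Rm=cv2.Rodrigues(np.array(p["rvec"],float))[0]
    return ((P-np.array(p["tvec"],float).ravel())@Rm)[z>0]
E
python3 - <<'E'
from h import *
p=dict(np.load("top.npz",allow_pickle=True)); C=cloud(p)
C=C[(abs(C[:,0]-.61)<.2)&(abs(C[:,1]-.2)<.2)]
def rect(m):
    r=cv2.minAreaRect(C[m][:,:2].astype(np.float32)*1000); print(m.sum(),r); return r
z=C[:,2]
print(np.histogram(z,np.arange(-.01,.15,.005)))
rect((z>.01)&(z<.02)); rect((z>.044)&(z<.054))
a=.32;ex=np.array([np.cos(a),np.sin(a)]);ey=np.array([-ex[1],ex[0]])
for lo,hi in((.01,.02),(.044,.054),(.086,.096),(.098,.14)):
    Q=C[(z>lo)&(z<hi)]; print(lo,len(Q),"x",np.percentile(Q[:,:2]@ex,[0,2,50,98,100]).round(4),"y",np.percentile(Q[:,:2]@ey,[0,2,50,98,100]).round(4))
Q=C[(z>.086)&(z<.096)];print(Q.round(3)[:40])
E
```

```text
(array([ 273, 3431, 5153, 1272, 1367, 1919,  446,  518,  486,  170,  258,
       1134,  976,   65,    7,    2,    3,    1,    5,   42,   83,   12,
          4,   20,  142,  198,   56,   41,   27,   24,    1]), array([-0.01 , -0.005,  0.   ,  0.005,  0.01 ,  0.015,  0.02 ,  0.025,
        0.03 ,  0.035,  0.04 ,  0.045,  0.05 ,  0.055,  0.06 ,  0.065,
        0.07 ,  0.075,  0.08 ,  0.085,  0.09 ,  0.095,  0.1  ,  0.105,
        0.11 ,  0.115,  0.12 ,  0.125,  0.13 ,  0.135,  0.14 ,  0.145]))
3286 ((602.4566040039062, 205.71124267578125), (379.66162109375, 383.7712707519531), 86.4575424194336)
2110 ((601.0835571289062, 199.5151824951172), (277.55517578125, 140.18345642089844), 17.203588485717773)
0.01 3286 x [0.4103 0.5294 0.7088 0.7934 0.8854] y [-0.2419 -0.1473  0.0226  0.1261  0.2004]
0.044 2110 x [0.4943 0.5043 0.6284 0.7053 0.7721] y [-0.0708 -0.0671 -0.0038  0.0673  0.0705]
0.086 125 x [0.5032 0.504  0.5225 0.5418 0.6358] y [-0.0107 -0.0101  0.0021  0.014   0.0174]
0.098 513 x [0.6325 0.6358 0.7342 0.8068 0.8111] y [-0.0132 -0.0095  0.0081  0.0208  0.0241]
[[0.598 0.216 0.096]
 [0.515 0.168 0.094]
 [0.515 0.166 0.089]
 [0.513 0.179 0.087]
 [0.512 0.177 0.091]
 [0.512 0.174 0.091]
 [0.513 0.171 0.089]
 [0.512 0.168 0.093]
 [0.513 0.166 0.086]
 [0.512 0.163 0.088]
 [0.512 0.16  0.091]
 [0.51  0.182 0.091]
 [0.51  0.179 0.091]
 [0.51  0.177 0.092]
 [0.51  0.174 0.092]
 [0.51  0.171 0.092]
 [0.509 0.168 0.094]
 [0.51  0.166 0.091]
 [0.509 0.163 0.093]
 [0.51  0.16  0.089]
 [0.51  0.158 0.088]
 [0.507 0.182 0.087]
 [0.507 0.179 0.09 ]
 [0.507 0.177 0.091]
 [0.507 0.174 0.095]
 [0.507 0.171 0.092]
 [0.507 0.168 0.09 ]
 [0.507 0.166 0.092]
 [0.506 0.163 0.095]
 [0.507 0.16  0.092]
 [0.507 0.158 0.088]
 [0.505 0.182 0.088]
 [0.504 0.179 0.089]
 [0.504 0.177 0.09 ]
 [0.504 0.174 0.095]
 [0.504 0.171 0.089]
 [0.504 0.168 0.096]
 [0.504 0.166 0.095]
 [0.504 0.163 0.092]
 [0.504 0.16  0.088]]
```

Request:
{"fn": "servo_tool", "kwargs": {
  "moves": [
    [[0.032,-0.024,0],0,1],
    [[0.064,-0.048,0],0,1],
    [[0.096,-0.072,0],0,1],
    [[0.128,-0.096,0],0,1],
    [[0.16,-0.12,0],0,1]
  ]
}}

```text
clock: 1.47
ee_pos: [0.2821, -0.4753, 0.2258]
tool_rot: [0.993, 0.119, 0.0, 0.0]
ft_force: [1.0, 0.3, 0.1]
grip_width: 0.999
gripper_force: 0.0
```

Request:
{"fn": "servo_tool", "kwargs": {
  "moves": [
    [[0.032,-0.024,0],0,1],
    [[0.064,-0.048,0],0,1],
    [[0.096,-0.072,0],0,1],
    [[0.128,-0.096,0],0,1],
    [[0.16,-0.12,0],0,1]
  ]
}}

```text
clock: 1.88
ee_pos: [0.4092, -0.3207, 0.226]
tool_rot: [0.993, 0.119, 0.0, 0.0]
ft_force: [0.7, -0.7, -0.2]
grip_width: 0.998
gripper_force: 0.0
```

Request:
{"fn": "servo_tool", "kwargs": {
  "moves": [
    [[0.015,-0.036,0],-0.02,1],
    [[0.03,-0.072,0],-0.04,1],
    [[0.045,-0.108,0],-0.06,1],
    [[0.06,-0.144,0],-0.08,1],
    [[0.075,-0.18,0],-0.08,1]
  ]
}}

```text
clock: 2.3
ee_pos: [0.4384, -0.1278, 0.2259]
tool_rot: [0.987, 0.16, 0.0, 0.0]
ft_force: [0.4, 0.3, -0.2]
grip_width: 0.999
gripper_force: 0.0
```

Request:
{"fn": "servo_tool", "kwargs": {
  "moves": [
    [[0.012,-0.037,0],0,1],
    [[0.024,-0.074,0],0,1],
    [[0.036,-0.111,0],0,1],
    [[0.048,-0.148,0],0,1],
    [[0.06,-0.185,0],0,1]
  ]
}}

```text
clock: 2.72
ee_pos: [0.4369, 0.0666, 0.226]
tool_rot: [0.987, 0.159, 0.001, 0.0]
ft_force: [1.0, -0.1, 0.5]
grip_width: 0.998
gripper_force: 0.0
```

Request:
{"fn": "servo_tool", "kwargs": {
  "moves": [
    [[0.007,-0.025,0],0,1],
    [[0.014,-0.05,0],0,1],
    [[0.02,-0.07,0],0,1],
    [[0.02,-0.07,0],0,1],
    [[0.02,-0.07,0],0,1]
  ]
}}

```text
clock: 3.13
ee_pos: [0.434, 0.1384, 0.2256]
tool_rot: [0.987, 0.16, 0.0, 0.0]
ft_force: [0.4, 0.5, -0.6]
grip_width: 1.003
gripper_force: 0.0
```

```bash
python3 - <<'E'
from h import *
print(arm.state()["ee_pos"],arm.state()["tool_rot"])
p=arm.capture("wrist"); cv2.imwrite("pics/w0.png",p["image"])
np.savez("wrist.npz",**{k:np.array(v) for k,v in p.items()})
for q,z in {"handle":.091,"dimple":.049,"stage":.003}.items():
    for r in arm.spot_point(p,q)[:3]: print(q,round(r["conf"],2),np.round(r["position"],1),px2w(p,r["position"],z).round(4))
C=cloud(p); Q=C[(C[:,2]>.085)&(C[:,2]<.097)]
if len(Q)>10: print(len(Q),cv2.minAreaRect(Q[:,:2].astype(np.float32)*1000))
E
```

```text
[0.43400655 0.13835185 0.22563539] [9.87049823e-01 1.60413967e-01 7.51295365e-05 2.68939860e-06]
handle 0.72 [244.6 112.3] [0.496  0.1684 0.091 ]
handle 0.44 [ 86.9 137.4] [0.426  0.3054 0.091 ]
dimple 0.68 [208.1  15.2] [0.5717 0.2323 0.049 ]
stage 0.94 [242.6   0.3] [0.6066 0.2095 0.003 ]
1143 ((496.0019226074219, 164.83563232421875), (39.06366729736328, 25.23448944091797), 17.336519241333008)
```

View pics/w0.png

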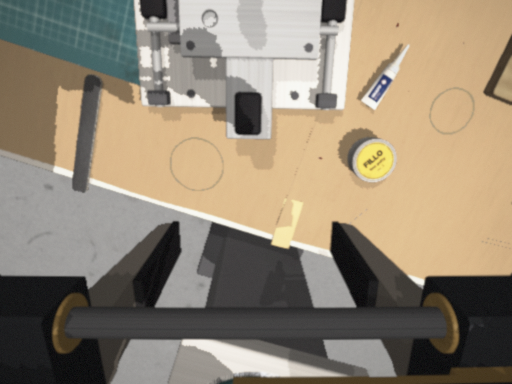

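Request:
{"fn": "servo_tool", "kwargs": {
  "moves": [
    [[0.035,-0.003,0],0.02,1],
    [[0.07,-0.005,0],0.02,1],
    [[0.105,-0.005,0],0.02,1],
    [[0.12,-0.005,0],0.02,1],
    [[0.12,-0.005,0],0.02,1]
  ]
}}

```text
clock: 3.75
ee_pos: [0.5494, 0.1795, 0.2249]
tool_rot: [0.989, 0.148, 0.0, -0.001]
ft_force: [-0.4, -0.5, -0.7]
grip_width: 0.999
gripper_force: 0.0
```

```bash
python3 - <<'E'
from h import *
print(arm.state()["ee_pos"],arm.state()["tool_rot"])
p=arm.capture("wrist"); cv2.imwrite("pics/w1.png",p["image"])
np.savez("wrist1.npz",**{k:np.array(v) for k,v in p.items()})
for q,z in {"handle":.091,"dimple":.049,"stage":.003}.items():
    for r in arm.spot_point(p,q)[:3]: print(q,round(r["conf"],2),np.round(r["position"],1),px2w(p,r["position"],z).round(4))
C=cloud(p); Q=C[(C[:,2]>.085)&(C[:,2]<.097)&(abs(C[:,0]-.5)<.06)]
if len(Q)>10: print(len(Q),cv2.minAreaRect(Q[:,:2].astype(np.float32)*1000))
a=.303;ex=np.array([np.cos(a),np.sin(a)]);ey=np.array([-ex[1],ex[0]])
print("handle",np.array([.496,.1648])@ex,np.array([.496,.1648])@ey)
for lo,hi in((.01,.02),(.045,.053),(.125,.14)):
    Q=C[(C[:,2]>lo)&(C[:,2]<hi)&(abs(C[:,1]-.2)<.2)]
    if len(Q): print(lo,len(Q),"x",np.percentile(Q[:,:2]@ex,[0,2,50,98,100]).round(4),"y",np.percentile(Q[:,:2]@ey,[0,2,50,98,100]).round(4))
E
```

```text
[0.5493961  0.17954893 0.22487884] [ 9.88986574e-01  1.48004058e-01  2.94217637e-04 -5.18271983e-04]
handle 0.65 [248.4 230.2] [0.4989 0.1705 0.091 ]
handle 0.31 [371.6 174.4] [0.5919 0.071  0.091 ]
dimple 0.89 [213.9 142.3] [0.5698 0.2322 0.049 ]
dimple 0.71 [212.6  83.6] [0.6285 0.2492 0.049 ]
dimple 0.67 [287.4  86.3] [0.6487 0.1738 0.049 ]
stage 0.61 [244.8 113.9] [0.6064 0.2092 0.003 ]
831 ((496.72064208984375, 165.777587890625), (38.8252067565918, 25.197429656982422), 17.910694122314453)
handle 0.5225788614408592 0.009293738492948537
0.01 16713 x [0.4907 0.5306 0.7129 0.7602 0.7629] y [-0.1665 -0.1402  0.01    0.1347  0.138 ]
0.045 14847 x [0.4948 0.5393 0.6373 0.7048 0.7072] y [-0.0607 -0.0573  0.0021  0.0772  0.0801]
0.125 485 x [0.6357 0.6365 0.6453 0.6537 0.6545] y [0.0103 0.0111 0.0198 0.0286 0.0297]
```

View pics/w1.png

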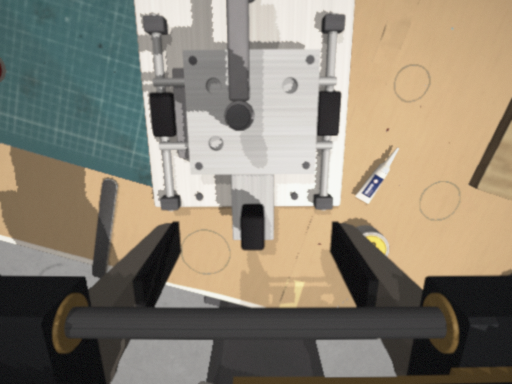

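Request:
{"fn": "servo_tool", "kwargs": {
  "moves": [
    [[-0.02,-0.001,0],0,1],
    [[-0.0546,-0.0026,0.02],0,1],
    [[-0.0546,-0.0026,0.055],0,1],
    [[-0.0546,-0.0026,0.085],0,1],
    [[-0.0546,-0.0026,0.105],0,1]
  ]
}}

```text
clock: 4.37
ee_pos: [0.4913, 0.1647, 0.1191]
tool_rot: [0.989, 0.149, -0.001, 0.001]
ft_force: [-0.2, -0.6, 0.2]
grip_width: 1.0
gripper_force: 0.0
```

```bash
python3 - <<'E'
from h import *
print(arm.state()["ee_pos"],arm.state()["tool_rot"])
p=dict(np.load("wrist1.npz",allow_pickle=True));C=cloud(p)
a=.303;ex=np.array([np.cos(a),np.sin(a)]);ey=np.array([-ex[1],ex[0]])
X=C[:,:2]@ex;Y=C[:,:2]@ey
Q=C[(C[:,2]>.045)&(C[:,2]<.053)&(X>.57)&(X<.72)&(Y>-.066)&(Y<.086)]
print(cv2.minAreaRect(Q[:,:2].astype(np.float32)*1000))
# edge fit: extreme y per x-bin
q=Q[:,:2]@np.c_[ex,ey]
for s in(1,-1):
    b=[(x,s*np.max(s*q[abs(q[:,0]-x)<.003,1])) for x in np.arange(.585,.70,.006)]
    b=np.array(b);print(np.polyfit(b[:,0],b[:,1],1),b[::4,1].round(4))
E
```

```text
[0.49130338 0.16470851 0.11912355] [ 9.88818273e-01  1.49121189e-01 -7.96764423e-04  8.11972557e-04]
((606.7490844726562, 199.8611297607422), (137.0099334716797, 140.6862335205078), 17.42100715637207)
[0.00459752 0.07666681] [0.0796 0.0794 0.0798 0.0794 0.08  ]
[ 0.00929213 -0.06562168] [-0.0597 -0.0607 -0.0596 -0.0594 -0.0597]
```

Request:
{"fn": "servo_tool", "kwargs": {
  "moves": [
    [[0.005,0,0.02],-0.008,1],
    [[0.005,0,0.035],-0.008,1],
    [[0.005,0,0.045],-0.008,1],
    [[0.005,0,0.048],-0.008,1],
    [[0.005,0,0.048],-0.008,1]
  ]
}}

```text
clock: 4.78
ee_pos: [0.4976, 0.1675, 0.0725]
tool_rot: [0.988, 0.153, -0.0, 0.0]
ft_force: [-1.3, -0.8, -0.1]
grip_width: 1.0
gripper_force: 0.0
```

Request:
{"fn": "servo_tool", "kwargs": {
  "moves": [
    [[0,0,0],0,0],
    [[0,0,0],0,-1],
    [[0,0,0],0,-1],
    [[0,0,0],0,-1],
    [[0,0,0],0,-1]
  ],
  "newtons": 50
}}

```text
clock: 5.2
ee_pos: [0.4986, 0.1679, 0.073]
tool_rot: [0.988, 0.153, 0.0, 0.0]
ft_force: [-0.1, 0.3, -1.2]
grip_width: 0.662
gripper_force: 0.0
```

Request:
{"fn": "servo_tool", "kwargs": {
  "moves": [
    [[0,0,0],0,-1],
    [[0,0,0],0,-1],
    [[0,0,0],0,-1],
    [[0,0,0],0,-1],
    [[0,0,0],0,-1]
  ]
}}

```text
clock: 5.62
ee_pos: [0.4983, 0.1679, 0.0725]
tool_rot: [0.988, 0.153, -0.0, 0.0]
ft_force: [-0.2, -0.3, 0.2]
grip_width: 0.298
gripper_force: 0.0
```

Request:
{"fn": "servo_tool", "kwargs": {
  "moves": [
    [[0,0,0],0,-1],
    [[0,0,0],0,-1],
    [[0,0,0],0,-1],
    [[0.002,0.002,0],0,-1],
    [[0.005,0.005,0],0,-1]
  ]
}}

```text
clock: 6.03
ee_pos: [0.5024, 0.166, 0.0725]
tool_rot: [0.988, 0.154, -0.002, -0.001]
ft_force: [-6.5, 2.7, 3.9]
grip_width: 0.279
gripper_force: 50.0
```

Request:
{"fn": "servo_tool", "kwargs": {
  "moves": [
    [[0.006,0.006,0],0,-1],
    [[0.012,0.012,0],0,-1],
    [[0.018,0.018,0],0,-1],
    [[0.024,0.023,0],0,-1],
    [[0.0275,0.027,0],0,-1]
  ]
}}

```text
clock: 6.45
ee_pos: [0.5388, 0.1479, 0.0725]
tool_rot: [0.988, 0.153, -0.0, -0.001]
ft_force: [-10.6, 9.4, 2.9]
grip_width: 0.284
gripper_force: 50.0
```

Request:
{"fn": "servo_tool", "kwargs": {
  "moves": [
    [[0,0,0],0,-1],
    [[0,0,0],0,-1],
    [[0,0,0],0,-1],
    [[0,0,0],0,-1],
    [[0,0,0],0,-1]
  ]
}}

```text
clock: 6.87
ee_pos: [0.5386, 0.1481, 0.0725]
tool_rot: [0.988, 0.154, -0.0, -0.001]
ft_force: [-2.6, 5.2, -0.3]
grip_width: 0.28
gripper_force: 50.0
```

```bash
cat > look.py <<'E'
import sys
from h import *
s=arm.state();print(s["clock"],s["ee_pos"].round(4),s["ft_force"].round(1),s["grip_width"])
p=arm.capture("top")
a=.308;ex=np.array([np.cos(a),np.sin(a)]);ey=np.array([-ex[1],ex[0]])
def fr(w): return np.round([w[:2]@ex,w[:2]@ey],4)
print("tcp",fr(s["ee_pos"]))
for n in("top","wrist"):
    if n=="wrist": p=arm.capture(n)
    cv2.imwrite(f"pics/{n}_{sys.argv[1]}.png",p["image"])
    for r in arm.spot_point(p,"dimple")[:3]: print(n,round(r["conf"],2),np.round(r["position"],1),fr(px2w(p,r["position"],.049)))
    C=cloud(p);X=C[:,:2]@ex;Y=C[:,:2]@ey
    Q=np.c_[X,Y][(abs(C[:,2]-.135)<.006)&(abs(X-.645)<.02)&(abs(Y-.017)<.02)]
    if len(Q):print(n,"pointer",len(Q),(Q.min(0)+Q.max(0))/2, "z",)
    Q=C[(np.hypot(X-.645,Y-.017)<.006)]
    if len(Q):print(n,"ptr z",np.median(Q[:,2]))
    m=(abs(C[:,2]-.049)<.004)&(abs(X-.65)<.12)&(abs(Y)<.14)
    if m.sum()>50:print(n,"tmpl x",np.percentile(X[m],[1,99]).round(4),"y",np.percentile(Y[m],[1,99]).round(4))
E
python3 look.py a
```

```text
6.8667 [0.5386 0.1481 0.0725] [-2.6  5.2 -0.3] 0.2800303196930321
tcp [ 0.5582 -0.0221]
top 0.89 [216.2 178.2] [0.6421 0.014 ]
top 0.59 [210.2 155. ] [0.7115 0.0093]
top 0.59 [236.  147.8] [ 0.7077 -0.0673]
top pointer 24 [0.64649217 0.01745716] z
top ptr z 0.13060122628778978
top tmpl x [0.6317 0.7404] y [-0.092   0.0469]
wrist 0.93 [186.3  88. ] [0.6444 0.0164]
wrist pointer 2500 [0.64487145 0.01676861] z
wrist ptr z 0.12980906022570204
wrist tmpl x [0.5744 0.6886] y [-0.092   0.0406]
```

Request:
{"fn": "servo_tool", "kwargs": {
  "moves": [
    [[0,0,0],0,-0.2],
    [[0,0,0],0,-0.2],
    [[0,0,0],0,-0.2],
    [[0,0,0],0,-0.2],
    [[0,0,0],0,-0.2]
  ]
}}

```text
clock: 7.48
ee_pos: [0.5393, 0.1466, 0.0726]
tool_rot: [0.988, 0.153, 0.0, 0.0]
ft_force: [0.3, -0.3, 0.8]
grip_width: 0.403
gripper_force: 0.0
```

Request:
{"fn": "servo_tool", "kwargs": {
  "moves": [
    [[0,0,0],0,-0.2],
    [[0,0,0],0,-0.2],
    [[0,0,0],0,-0.2],
    [[0,0,0],0,-0.2],
    [[0,0,0],0,-0.2]
  ]
}}

```text
clock: 7.9
ee_pos: [0.539, 0.1472, 0.0725]
tool_rot: [0.988, 0.153, -0.0, 0.0]
ft_force: [0.5, -0.4, -0.3]
grip_width: 0.402
gripper_force: 0.0
```

```bash
python3 look.py b; python3 - <<'E'
from h import *
C=cloud(dict(np.load("wrist1.npz",allow_pickle=True)))
a=.308;ex=np.array([np.cos(a),np.sin(a)]);ey=np.array([-ex[1],ex[0]])
print("before z",np.median(C[np.hypot(C[:,:2]@ex-.645,C[:,:2]@ey-.017)<.006][:,2]))
E
```

```text
7.9 [0.539  0.1472 0.0725] [ 0.5 -0.4 -0.3] 0.40203484167674663
tcp [ 0.5583 -0.0231]
top 0.91 [233.5 150.2] [ 0.7033 -0.0583]
top 0.77 [208.7 157.9] [0.7048 0.016 ]
top 0.62 [214.  177.8] [0.6452 0.0195]
top pointer 26 [0.64602957 0.01827834] z
top ptr z 0.13023802946851756
top tmpl x [0.6325 0.74  ] y [-0.0917  0.0466]
wrist 0.67 [184.1  84.6] [0.6463 0.0165]
wrist pointer 2482 [0.64496561 0.01697825] z
wrist ptr z 0.12986822139648224
wrist tmpl x [0.5656 0.6887] y [-0.0919  0.0407]
before z 0.134462062208945
```

View pics/wrist_b.png

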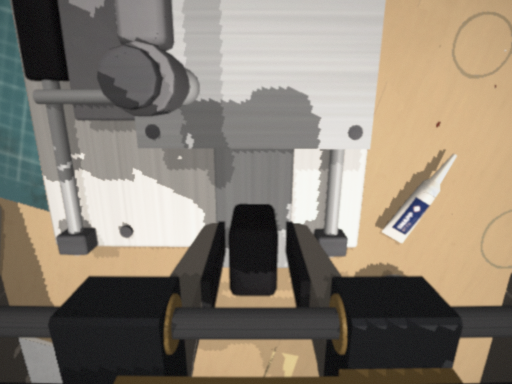

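Request:
{"fn": "servo_tool", "kwargs": {
  "moves": [
    [[0,-0.001,0],0,-1],
    [[0,-0.001,0],0,-1],
    [[0,-0.001,0],0,-1],
    [[0,-0.001,0],0,-1],
    [[0,-0.001,0],0,-1]
  ],
  "newtons": 55
}}

```text
clock: 8.52
ee_pos: [0.5386, 0.1483, 0.0726]
tool_rot: [0.988, 0.153, -0.0, -0.0]
ft_force: [-1.0, 1.1, 0.3]
grip_width: 0.278
gripper_force: 55.0
```

Request:
{"fn": "servo_tool", "kwargs": {
  "moves": [
    [[0,0,0],0,-1],
    [[0,0,0],0,-1],
    [[-0.005,0,0],0,-1],
    [[-0.01,0,0],0,-1],
    [[-0.016,0,0],0,-1]
  ]
}}

```text
clock: 8.93
ee_pos: [0.5352, 0.1475, 0.0736]
tool_rot: [0.988, 0.153, 0.013, -0.004]
ft_force: [42.6, 13.5, -41.2]
grip_width: 0.28
gripper_force: 55.0
```

Request:
{"fn": "servo_tool", "kwargs": {
  "moves": [
    [[0.004,0,0],0,-1],
    [[0.002,0,0],0,-1],
    [[0,0,0],0,-1],
    [[0,0,0],0,-1],
    [[0,0,0],0,-1]
  ]
}}

```text
clock: 9.35
ee_pos: [0.5254, 0.144, 0.0732]
tool_rot: [0.988, 0.153, 0.002, -0.001]
ft_force: [1.3, 2.0, 0.2]
grip_width: 0.279
gripper_force: 55.0
```

```bash
python3 look.py c; python3 -c "
from h import *
s=arm.state();print(s['torque'],s['gripper_force'])"
```

```text
9.35 [0.5254 0.144  0.0732] [1.3 2.  0.2] 0.2792588509817736
tcp [ 0.5444 -0.022 ]
top 0.96 [218.9 183.7] [0.6246 0.0116]
top 0.91 [213.8 160. ] [0.6943 0.0041]
top 0.57 [237.2 155. ] [ 0.6866 -0.0639]
top pointer 45 [0.64534859 0.01788101] z
top ptr z 0.13487278331215863
top tmpl x [0.6142 0.7279] y [-0.0917  0.0468]
wrist 0.59 [184.7  84.2] [0.6323 0.0174]
wrist pointer 3573 [0.64359468 0.01680356] z
wrist ptr z 0.1344666569021597
wrist tmpl x [0.561  0.6747] y [-0.0919  0.0441]
[ 0.68497466 -1.89981895 -0.2217158 ] 55.00159442424774
```

Request:
{"fn": "servo_tool", "kwargs": {
  "moves": [
    [[-0.008,0,0],0,-1],
    [[-0.016,0,0],0,-1],
    [[-0.024,0,0],0,-1],
    [[-0.032,0,0],0,-1],
    [[-0.038,0,0],0,-1]
  ]
}}

```text
clock: 9.97
ee_pos: [0.4884, 0.1324, 0.0732]
tool_rot: [0.988, 0.153, 0.002, -0.001]
ft_force: [6.6, 3.5, -3.0]
grip_width: 0.277
gripper_force: 55.0
```

Request:
{"fn": "servo_tool", "kwargs": {
  "moves": [
    [[-0.003,0,0],0,-1],
    [[-0.006,0,0],0,-1],
    [[-0.007,0,0],0,-1],
    [[-0.007,0,0],0,-1],
    [[-0.007,0,0],0,-1]
  ]
}}

```text
clock: 10.38
ee_pos: [0.4796, 0.1298, 0.073]
tool_rot: [0.988, 0.153, -0.001, 0.0]
ft_force: [-2.4, 1.3, 9.6]
grip_width: 0.278
gripper_force: 55.0
```

```bash
python3 look.py d
```

```text
10.3833 [0.4796 0.1298 0.073 ] [-2.4  1.3  9.6] 0.2784664227639813
tcp [ 0.4964 -0.0217]
top 0.84 [216.7 175.7] [0.6484 0.0104]
top 0.78 [243.9 168.6] [ 0.643  -0.0694]
top 0.65 [220.1 197.3] [0.5866 0.0206]
top pointer 29 [0.64458209 0.01746906] z
top ptr z 0.1321661770844952
top tmpl x [0.5695 0.6796] y [-0.0911  0.0469]
wrist 0.89 [182.   81.7] [0.586 0.019]
wrist tmpl x [0.5357 0.627 ] y [-0.0915  0.0457]
```

Request:
{"fn": "servo_tool", "kwargs": {
  "moves": [
    [[0,0,0],0,-0.2],
    [[0,0,0],0,-0.2],
    [[0,0,0],0,-0.2],
    [[0,0,0],0,-0.2],
    [[0,0,0],0,-0.2]
  ]
}}

```text
clock: 11.0
ee_pos: [0.4799, 0.1293, 0.0722]
tool_rot: [0.988, 0.153, -0.001, 0.0]
ft_force: [-0.5, 0.4, 0.5]
grip_width: 0.398
gripper_force: 0.0
```

Request:
{"fn": "servo_tool", "kwargs": {
  "moves": [
    [[0,0,0],0,-0.2],
    [[0,0,0],0,-0.2],
    [[0,0,0],0,-0.2],
    [[0,0,0],0,-0.2],
    [[0,0,0],0,-0.2]
  ]
}}

```text
clock: 11.42
ee_pos: [0.4805, 0.1297, 0.0725]
tool_rot: [0.988, 0.153, -0.0, 0.0]
ft_force: [-0.1, -0.3, -0.3]
grip_width: 0.395
gripper_force: 0.0
```

```bash
python3 look.py e
```

```text
11.4167 [0.4805 0.1297 0.0725] [-0.1 -0.3 -0.3] 0.3954403628357523
tcp [ 0.4972 -0.0221]
top 0.96 [222.8 197.8] [0.5828 0.0138]
top 0.96 [217.7 175.9] [0.647  0.0079]
top 0.58 [241.9 167.3] [ 0.6484 -0.0652]
top pointer 28 [0.64458229 0.01788231] z
top ptr z 0.13017819908285563
top tmpl x [0.5688 0.6797] y [-0.091   0.0468]
wrist 0.87 [186.9  85.3] [0.5849 0.0159]
wrist tmpl x [0.5361 0.6278] y [-0.0914  0.0457]
```

Request:
{"fn": "servo_tool", "kwargs": {
  "moves": [
    [[0,0,0],0,-1],
    [[0,0,0],0,-1],
    [[0,0,0],0,-1],
    [[0,0,0],0,-1],
    [[0,0,0],0,-1]
  ],
  "newtons": 55
}}

```text
clock: 12.03
ee_pos: [0.4804, 0.1301, 0.0726]
tool_rot: [0.988, 0.153, -0.0, -0.0]
ft_force: [-1.8, 2.1, 0.7]
grip_width: 0.28
gripper_force: 55.0
```

Request:
{"fn": "servo_tool", "kwargs": {
  "moves": [
    [[0,0,0],0,-1],
    [[0,0,0],0,-1],
    [[0,-0.004,0],0,-1],
    [[0,-0.007,0],0,-1],
    [[0,-0.01,0],0,-1]
  ]
}}

```text
clock: 12.45
ee_pos: [0.4797, 0.1319, 0.0725]
tool_rot: [0.989, 0.151, -0.0, 0.005]
ft_force: [7.1, -23.6, 2.7]
grip_width: 0.276
gripper_force: 55.1
```

Request:
{"fn": "servo_tool", "kwargs": {
  "moves": [
    [[0,-0.002,0],0,-1],
    [[0,-0.004,0],0,-1],
    [[0,-0.006,0],0,-1],
    [[0,-0.008,0],0,-1],
    [[0,-0.008,0],0,-1]
  ]
}}

```text
clock: 12.87
ee_pos: [0.4793, 0.1328, 0.0724]
tool_rot: [0.989, 0.148, -0.0, 0.009]
ft_force: [10.6, -32.9, 3.7]
grip_width: 0.28
gripper_force: 55.2
```

Request:
{"fn": "servo_tool", "kwargs": {
  "moves": [
    [[0,-0.003,0],0,-1],
    [[0,-0.006,0],0,-1],
    [[0,-0.008,0],0,-1],
    [[0,-0.01,0],0,-1],
    [[0,-0.01,0],0,-1]
  ]
}}

```text
clock: 13.28
ee_pos: [0.4727, 0.1547, 0.0725]
tool_rot: [0.988, 0.153, 0.0, 0.001]
ft_force: [1.9, -4.4, -0.0]
grip_width: 0.28
gripper_force: 55.0
```

Request:
{"fn": "servo_tool", "kwargs": {
  "moves": [
    [[0,-0.008,0],0,-1],
    [[0,-0.016,0],0,-1],
    [[0,-0.024,0],0,-1],
    [[0,-0.032,0],0,-1],
    [[0,-0.04,0],0,-1]
  ]
}}

```text
clock: 13.7
ee_pos: [0.4606, 0.1923, 0.0724]
tool_rot: [0.988, 0.152, -0.0, 0.002]
ft_force: [3.7, -7.1, 0.7]
grip_width: 0.279
gripper_force: 55.0
```

Request:
{"fn": "servo_tool", "kwargs": {
  "moves": [
    [[0,-0.006,0],0,-1],
    [[0,-0.01,0],0,-1],
    [[0,-0.012,0],0,-1],
    [[0,-0.012,0],0,-1],
    [[0,-0.012,0],0,-1]
  ]
}}

```text
clock: 14.12
ee_pos: [0.4562, 0.2067, 0.0725]
tool_rot: [0.988, 0.154, 0.0, -0.0]
ft_force: [2.7, 0.6, -2.3]
grip_width: 0.276
gripper_force: 55.0
```

```bash
python3 look.py f
```

```text
14.1167 [0.4562 0.2067 0.0725] [ 2.7  0.6 -2.3] 0.27632486808770784
tcp [0.4974 0.0586]
top 0.94 [193.9 208.1] [0.5812 0.1003]
top 0.72 [187.  187.3] [0.6439 0.1008]
top pointer 30 [0.64555405 0.01791145] z
top ptr z 0.1296318453179716
top tmpl x [0.555  0.6799] y [-0.0109  0.1272]
wrist 0.79 [185.9  84.6] [0.5854 0.0972]
wrist tmpl x [0.5363 0.6279] y [-0.0111  0.126 ]
```

Settled (pointer top at about 0.130). Let go and withdraw upward.

Request:
{"fn": "servo_tool", "kwargs": {
  "moves": [
    [[0,0,0],0,-0.2],
    [[0,0,0],0,0],
    [[0,0,0],0,0],
    [[0,0,0],0,0],
    [[0,0,0],0,0]
  ]
}}

```text
clock: 14.73
ee_pos: [0.4562, 0.2058, 0.0726]
tool_rot: [0.988, 0.153, -0.0, 0.0]
ft_force: [0.1, -0.6, 1.0]
grip_width: 0.5
gripper_force: 0.0
```

Request:
{"fn": "servo_tool", "kwargs": {
  "moves": [
    [[0,0,0],0,0],
    [[0,0,-0.015],0,0],
    [[0,0,-0.04],0,0],
    [[0,0,-0.07],0,0],
    [[0,0,-0.1],0,0]
  ]
}}

```text
clock: 15.15
ee_pos: [0.4556, 0.2058, 0.1733]
tool_rot: [0.988, 0.153, -0.001, 0.0]
ft_force: [0.1, -1.3, -0.5]
grip_width: 0.501
gripper_force: 0.0
```

Request:
{"fn": "servo_tool", "kwargs": {
  "moves": [
    [[0,0,-0.02],0,0],
    [[0,0,-0.02],0,0],
    [[0,0,-0.02],0,0],
    [[0,0,-0.02],0,0],
    [[0,0,-0.02],0,0]
  ]
}}

```text
clock: 15.57
ee_pos: [0.4555, 0.2054, 0.1912]
tool_rot: [0.988, 0.153, -0.001, 0.0]
ft_force: [0.6, -0.1, 0.1]
grip_width: 0.497
gripper_force: 0.0
```

```bash
python3 look.py g
```

```text
15.5667 [0.4555 0.2054 0.1912] [ 0.6 -0.1  0.1] 0.496701411587325
tcp [0.4963 0.0577]
top 0.94 [187.9 186.3] [0.6458 0.0974]
top 0.87 [195.1 208.6] [0.5787 0.0975]
top 0.73 [216.8 176.5] [0.6462 0.0108]
top pointer 30 [0.64519163 0.01787369] z
top ptr z 0.12884305739733204
top tmpl x [0.5566 0.6802] y [-0.0116  0.1272]
wrist 0.88 [211.2  89. ] [0.5856 0.0982]
wrist 0.7 [423.1 191. ] [ 0.4851 -0.1179]
wrist 0.69 [208.6  14.9] [0.6484 0.0981]
wrist pointer 74 [0.63626591 0.01724675] z
wrist ptr z 0.06551793898034254
wrist tmpl x [0.5372 0.6593] y [-0.0113  0.1258]
```

View pics/wrist_g.png

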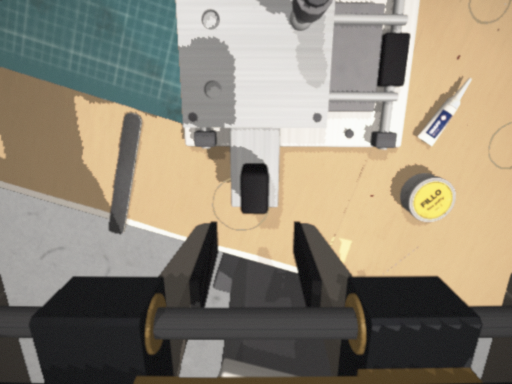

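The picture shows the gripper clear of the handle (255,188). Dimples 1 and 2 are exposed at (212,90) and (210,18), and the pointer (312,8) sits over dimple 3. The bystanders have not moved.

```bash
python3 -c "
from rig import arm
print(arm.job_done())"
```

```text
the job is handed in; nothing more can be done
None
```

The pointer was settled in dimples 1, 2 and 3 in that order, each read from its top dropping about 4–5 mm in the depth images. It was left in the third with the gripper clear, and the job was handed in at about 16 s; no verdict was returned.

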